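# Show where the balance tube goes in the centrifuge

### The job

The open centrifuge is out of balance: of the three tubes in its six-place rotor two face each other and one has an empty place across from it. Show your colleague how to put it right: point down at the balance tube in the rack (the tall one with the flat screw cap, as in the rotor) and keep still for two seconds with the fingertips two or three centimetres above it, then do the same over the middle of the empty rotor place straight across from the unpartnered tube. Come down to each from above, pass low over no other tube or rotor place, touch nothing at all, and finish with the hand at least 20 cm away from both.

Things in the scene. Friction and masses are not known exactly. Their poses are not given: they have to be found in the camera images.
- balance_tube_top (a point): The balance tube: clear 16 mm tube with a flat, ribbed screw cap (22 mm across, 14 mm high), 110 mm tall, the only tube in the rack that is both this tall and screw-capped. The point is the centre of its top; z is up. Stands loose in the rack, its foot 8 mm above the bench.
- short_screw_tube_top (a point): Not wanted: clear 16 mm tube with a flat, ribbed screw cap (22 mm across, 14 mm high), only 82 mm tall. The point is the centre of its top; z is up. Stands loose in the rack, its foot 8 mm above the bench.
- tall_stopper_tube_top (a point): Not wanted: clear 16 mm tube with a narrow, round-topped stopper (17 mm across, 20 mm high), 110 mm tall. The point is the centre of its top; z is up. Stands loose in the rack, its foot 8 mm above the bench.
- stopper_tube_1_top (a point): Not wanted: clear 16 mm tube with a narrow, round-topped stopper (17 mm across, 20 mm high), 94 mm tall. The point is the centre of its top; z is up. Stands loose in the rack, its foot 8 mm above the bench.
- stopper_tube_2_top (a point): Not wanted: clear 16 mm tube with a narrow, round-topped stopper (17 mm across, 20 mm high), 94 mm tall. The point is the centre of its top; z is up. Stands loose in the rack, its foot 8 mm above the bench.
- stopper_tube_3_top (a point): Not wanted: clear 16 mm tube with a narrow, round-topped stopper (17 mm across, 20 mm high), 94 mm tall. The point is the centre of its top; z is up. Stands loose in the rack, its foot 8 mm above the bench.
- rotor_place (a point): Rotor sleeve: steel, 25 mm across, leaning 30 degrees with its open end towards the rotor axis; this one is empty and lies straight across the rotor from the unpartnered tube: the place to point at. The point is the centre of its mouth, 62 mm from the rotor axis and 205 mm above the bench, inside the machine's round bowl (240 mm across, its rim 236 mm above the bench). The rotor turns at a touch, z is up.
- rotor_lone (a point): The unpartnered tube in the rotor, a screw-capped tube like the balance tube, leaning 30 degrees in its sleeve. The point is the centre of its cap's top, 49 mm from the rotor axis, 228 mm above the bench (the cap's highest edge 233 mm).
- rotor_pair_1 (a point): One of the two rotor tubes that face each other; like rotor_lone, the point is the centre of its cap's top, 49 mm from the rotor axis, 228 mm above the bench.
- rotor_pair_2 (a point): One of the two rotor tubes that face each other; like rotor_lone, the point is the centre of its cap's top, 49 mm from the rotor axis, 228 mm above the bench.
- rotor_empty_1 (a point): Rotor sleeve: steel, 25 mm across, leaning 30 degrees with its open end towards the rotor axis; empty, and the place across from it is empty too: not the one to point at. The point is the centre of its mouth, 62 mm from the rotor axis, 205 mm above the bench.
- rotor_empty_2 (a point): Rotor sleeve: steel, 25 mm across, leaning 30 degrees with its open end towards the rotor axis; empty, and the place across from it is empty too: not the one to point at. The point is the centre of its mouth, 62 mm from the rotor axis, 205 mm above the bench.
- centrifuge: Bench centrifuge, white on a blue base, 330 mm wide, about 420 mm deep, deck 235 mm high, fixed. Origin on the bench under the rotor axis; its x axis points from its sloped control panel to its back, where the open lid (335 mm long, 320 mm wide) stands nearly upright from 170 mm behind the rotor axis, up to about 580 mm above the bench. z is up.
- rack: Light blue square-celled tube rack, 72 mm (x) by 182 mm (y) by 70 mm high, standing in a low white tray. Origin at the centre of its underside, 4 mm above the bench; its cells are 22 mm apart, three along x and seven along y. Six tubes stand in it, in any order.
There are look-alikes about, which are no part of the job. What is shaped like the part that bears balance_tube_top but green or turquoise is not meant.

How it is judged:
On the way, in this order (a step that is already met when the one before it is completed fails the run):
1. The fingertips dwell just above the balance tube (horizontal distance between the grasp point and balance_tube_top below 0.02 m and z of the grasp point in the frame of balance_tube_top between 0.02 and 0.07 m), for 1.5 s.
2. The fingertips dwell just above the empty rotor place across from the unpartnered tube (horizontal distance between the grasp point and rotor_place below 0.024 m and z of the grasp point in the frame of rotor_place between 0.02 and 0.07 m), for 1.5 s.
At the end, for the whole second after the job is handed in: After both dwells (1.5 s or more each; grasp point within 20 mm sideways of the tube's middle, 24 mm of the place's middle, fingertips less than about 50 mm above), the hand is at least 150 mm from both, and no rack tube nor the rotor has moved by 6 mm (distance between the grasp point and balance_tube_top above 0.15 m and distance between the grasp point and rotor_place above 0.15 m and distance of each of balance_tube_top, short_screw_tube_top, tall_stopper_tube_top, stopper_tube_1_top, stopper_tube_2_top, stopper_tube_3_top, rotor_place from where it was at the start of the episode below 0.006 m); the robot touches nothing.
It fails at once if The robot touches something (contact force between any of the fingers, the arm and anything else above 0.5 N).
It fails at once if A tube is lifted or knocked, or the rotor is turned (not (distance of each of balance_tube_top, short_screw_tube_top, tall_stopper_tube_top, stopper_tube_1_top, stopper_tube_2_top, stopper_tube_3_top, rotor_place from where it was at the start of the episode below 0.01 m)).
It fails at once if The fingertips come low (less than about 35 mm) over the middle of a wrong tube or rotor place ((horizontal distance between the grasp point and short_screw_tube_top below 0.015 m and z of the grasp point in the frame of short_screw_tube_top between 0 and 0.055 m) or (horizontal distance between the grasp point and tall_stopper_tube_top below 0.015 m and z of the grasp point in the frame of tall_stopper_tube_top between 0 and 0.055 m) or (horizontal distance between the grasp point and stopper_tube_1_top below 0.015 m and z of the grasp point in the frame of stopper_tube_1_top between 0 and 0.055 m) or (horizontal distance between the grasp point and stopper_tube_2_top below 0.015 m and z of the grasp point in the frame of stopper_tube_2_top between 0 and 0.055 m) or (horizontal distance between the grasp point and stopper_tube_3_top below 0.015 m and z of the grasp point in the frame of stopper_tube_3_top between 0 and 0.055 m) or (horizontal distance between the grasp point and rotor_lone below 0.015 m and z of the grasp point in the frame of rotor_lone between 0 and 0.055 m) or (horizontal distance between the grasp point and rotor_pair_1 below 0.015 m and z of the grasp point in the frame of rotor_pair_1 between 0 and 0.055 m) or (horizontal distance between the grasp point and rotor_pair_2 below 0.015 m and z of the grasp point in the frame of rotor_pair_2 between 0 and 0.055 m) or (horizontal distance between the grasp point and rotor_empty_1 below 0.015 m and z of the grasp point in the frame of rotor_empty_1 between 0 and 0.055 m) or (horizontal distance between the grasp point and rotor_empty_2 below 0.015 m and z of the grasp point in the frame of rotor_empty_2 between 0 and 0.055 m)).
It also fails if it takes over 51 s, if anything falls off the work surface, if the arm or the gripper's body presses on something with over 40 N, if the wrist force passes 120 N, or if a joint passes its speed limit or range.

### The arm

A 6-joint arm with a two-finger parallel gripper is mounted at the origin on the work surface. World frame = base frame: x ahead of the robot, y to its left, z up, the work surface at z = 0. Lengths are in m, angles in rad, forces in N, time in s.
With the tool pointing down it reaches from about 0.275 to 0.875 m from the base axis. Payload 12.5 kg.
Tool frame: the origin (TCP) lies between the finger pads; the fingertips stand 25 mm ahead of it and the grasp point (between the pads) lies 6 mm ahead of it; z points along the fingers, y is the line along which they close (so a half turn about z gives the same grasp; the last joint's range is limited). The gripper opens to 85 mm and grips with 20 to 120 N. Pads are 22 mm wide; open, the fingers measure 114 mm over their backs; the gripper's body (76 mm by 85 mm) begins 54 mm behind the grasp point. The pads swing forward as they close: fully open they stand 13 mm farther back than shut.
Start: joints at [1.25, 0.351, 1.652, -0, 1.139, -0.085], TCP at [0.128, 0.535, 0.256] pointing down, gripper open.
Joint ranges: [-2.75, 2.75], [-0.79, 2.1], [0.01, 2.65], [-1.57, 4.71], [0.07, 3.14], [-2.87, 2.87]. Speed limits (rad/s): [2.22, 2.22, 2.79, 3.14, 3.14, 3.14].

### API

Orientations are given as a unit quaternion [x, y, z, w].
In Python, from station import manip gives the robot as it stands.
- The arm moves only by the tool step_arm, never from a script. Its argument "plan" is a list of rows, each a list of 7 numbers: the turn, a rotation vector about the tool's x, y, z in rad, then the shift along the tool's x, y, z in cm, then the closure, from 0 (fully open) to 1 (shut). In form: [[ax, ay, az, dx, dy, dz, gripper], ...]. A call has 1 to 5 rows; each row shifts and turns the commanded pose from where the row before left it, along the tool's axes as they then stand; what a row does not reach is not made up. A row lasts 1/12 s, in which the tool goes at most 41.7 mm and 7.16 degrees, less where a joint would pass 70% of its speed; a pose out of reach is approached as far as the arm can. A call is refused whole if a number of a shift passes 4.17 or a number of a turn 0.125, either way. A call with a gripper value outside its range is refused whole. The fingers move at their own pace and stop on an object; "newtons" is the grip in N (left out, the last holds). Time passes only in rows, so rows that do not move let the fingers close. It gives the time, the measured TCP pose, the force, the opening and the grip force at its end, in the units of the state.
- manip.state(): the state, without advancing time (a new reading comes with each control period).
- manip.capture(name): name is "scene" or "top" or "wrist"; returns the picture (384x512x3 uint8, red, green, blue); there is no depth.
- manip.camera_info(name): a dict with "fx", "fy", "cx", "cy" (pixels), "eye" and "rotation" of the camera in the world; the wrist camera has in their place "T_tool_cam" (4x4, takes a point from camera to tool coordinates, whose origin is the TCP and whose axes are the flange's). Camera axes: x right, y up, looking along -z (the intrinsics and any distortion apply to the point x, -y, -z); pixel columns grow to the right and rows downward; lengths in m; the calibration is good to about 2 mm. The wrist camera is an equidistant fisheye: a pixel r from the principal point sees the ray r / f radians off the axis. A picture is of the moment at which its call begins: read the wrist's pose just before it. camera_info takes no time and is no camera call.
- manip.finish_job(): hands the job in; it is judged then, once.
Trained networks look in the newest picture that a camera, given by its name, has taken for a name from the list of things; names that differ only in an ending like _2 or _b are one class to them, and where a whole thing is asked for, a point or a joint stands for the part that bears it (a point fixed in the world has none). Each returns a list of dicts, best first, with "confidence" (0 to 1); they miss things now and then, are a little off and sometimes report something else, mostly with a low value. They report only what shows in the picture. A call takes as long as a camera call. They do not tell look-alikes from the thing itself.
- manip.cut_out(target, camera): "region" (384x512 bool, what is visible of it) and "xy" ([column, row] in pixels, amid what is visible of it).
- manip.place_of(target, camera): "xy" ([column, row] in pixels: a listed point, or the origin of a listed thing).
The state is a dict: "clock": time; "joints": joint angles; "joint_velocities": joint speeds; "effort": joint torques, N m; "ee_pos": TCP position; "ee_rot": TCP orientation; "contact_force": force on the tool from outside, world axes, zero at the start; "torque": the same for the moment, N m; "opening": finger opening in m; "grasp_force": force on a finger pad.
Only numpy, scipy, OpenCV 4.12 (cv2) and the standard library are available. Lean on these libraries where they do the work, as an engineer would, in place of code of your own. Each camera call takes 0.05 s, during which the arm holds its last target. There are 200 camera calls.

## Working session

There is one attempt and no reset: what is moved stays moved. The work goes in short steps, Python scripts to look and compute and a tool call to move; the robot and the scene stay as the last step left them, time stands still between calls to the robot, and variables do not carry over. Pictures are saved under pics/ and viewed, at most 10 in all, crops included, and the job is handed in when it is done.

Besides the shell and the picture viewer there is one more tool, called after "Request:" as a command line: name --pt "numbers of a row" for each row, then --argument value for the rest. step_arm: Moves the arm, as the interface text tells. Its arguments: {"type":"object","properties":{"plan":{"type":"array"},"newtons":{"type":"number"}},"required":["plan"]}

```bash
mkdir -p pics; cat > h.py <<'E'
import numpy as np, cv2
from station import manip
from scipy.spatial.transform import Rotation as R
def ray(cam,xy):
    c=manip.camera_info(cam); x=(xy[0]-c['cx'])/c['fx']; y=(xy[1]-c['cy'])/c['fy']
    if cam=='wrist':
        s=manip.state(); r=np.hypot(x,y); k=np.sin(r)/max(r,1e-9)
        d=np.array([x*k,-y*k,-np.cos(r)]); T=np.array(c['T_tool_cam']); Q=R.from_quat(s['ee_rot']).as_matrix()
        return np.array(s['ee_pos'])+Q@T[:3,3], Q@T[:3,:3]@d
    return np.array(c['eye']), np.array(c['rotation'])@np.array([x,-y,-1.])
def atz(cam,xy,z):
    o,d=ray(cam,xy); return o+d*(z-o[2])/d[2]
def save(cam,n):
    im=manip.capture(cam); cv2.imwrite('pics/'+n,im[...,::-1]); return im
E
python3 - <<'E'
from h import *
np.set_printoptions(precision=3,suppress=True)
print(manip.state()['ee_pos'],manip.state()['ee_rot'])
Z=dict(balance_tube_top=.118,short_screw_tube_top=.09,tall_stopper_tube_top=.118,stopper_tube_1_top=.102,rotor_place=.205,rotor_lone=.228,rotor_pair_1=.228,rotor_empty_1=.205,centrifuge=0,rack=.004)
for cam in ['scene','top','wrist']:
    save(cam,cam+'0.png'); c=manip.camera_info(cam); print(cam,c)
    for n,z in Z.items():
        for d in manip.place_of(n,cam): print(n,round(d['confidence'],2),np.array(d['xy']),atz(cam,d['xy'],z))
E
```

```text
[0.128 0.534 0.256] [ 0.118  0.993 -0.001 -0.   ]
scene {'fx': 379.56706643439986, 'fy': 379.56706643439986, 'cx': 258.869808395443, 'cy': 197.31634468337487, 'eye': array([ 1.222, -0.144,  0.662]), 'rotation': array([0.347, 0.292, 0.557, 0.696])}Traceback (most recent call last):
  File "<stdin>", line 8, in <module>
  File "h.py", line 12, in atz
    o,d=ray(cam,xy); return o+d*(z-o[2])/d[2]
        ~~~^^^^^^^^
  File "h.py", line 10, in ray
    return np.array(c['eye']), np.array(c['rotation'])@np.array([x,-y,-1.])
                               ~~~~~~~~~~~~~~~~~~~~~~~^~~~~~~~~~~~~~~~~~~~~
ValueError: matmul: Input operand 1 has a mismatch in its core dimension 0, with gufunc signature (n?,k),(k,m?)->(n?,m?) (size 3 is different from 4)
```

```bash
sed -i "s/np.array(c\['rotation'\])@/R.from_quat(c['rotation']).as_matrix()@/" h.py
python3 - <<'E'
from h import *
np.set_printoptions(precision=3,suppress=True)
Z=dict(balance_tube_top=.118,short_screw_tube_top=.09,tall_stopper_tube_top=.118,stopper_tube_1_top=.102,rotor_place=.205,rotor_lone=.228,rotor_pair_1=.228,rotor_empty_1=.205,centrifuge=0,rack=.004)
ims=[]
for cam in ['scene','top','wrist']:
    save(cam,cam+'0.png'); c=manip.camera_info(cam); print(cam,c.get('eye'))
    for n,z in Z.items():
        for d in manip.place_of(n,cam)[:6]: print(n,round(d['confidence'],2),np.array(d['xy']),atz(cam,d['xy'],z))
E
```

```text
scene [ 1.222 -0.144  0.662]
balance_tube_top 0.79 [238.8 244.1] [ 0.643 -0.074  0.118]
balance_tube_top 0.72 [240.8 228. ] [ 0.593 -0.061  0.118]
balance_tube_top 0.55 [227.1 208. ] [ 0.515 -0.08   0.118]
balance_tube_top 0.53 [177.4 229.5] [ 0.566 -0.197  0.118]
short_screw_tube_top 0.58 [174.9 226.2] [ 0.519 -0.205  0.09 ]
tall_stopper_tube_top 0.63 [112.1 247.3] [ 0.591 -0.333  0.118]
stopper_tube_1_top 0.7 [137.9 245.8] [ 0.581 -0.284  0.102]
rotor_place 0.65 [353.3 144.9] [0.446 0.254 0.205]
rotor_lone 0.94 [391.2 155. ] [0.55  0.297 0.228]
rotor_pair_1 0.89 [353.7 146.6] [0.493 0.232 0.228]
rotor_pair_1 0.68 [393.9 139.9] [0.485 0.338 0.228]
rotor_empty_1 0.76 [374.5 142.3] [0.446 0.311 0.205]
rotor_empty_1 0.61 [373.6 167.1] [0.555 0.256 0.205]
rotor_empty_1 0.61 [155.  228.1] [ 0.657 -0.229  0.205]
centrifuge 0.41 [155.9 268.2] [ 0.554 -0.264  0.   ]
rack 0.92 [154.5 266.4] [ 0.551 -0.267  0.004]
top [ 0.277 -0.006  1.441]
balance_tube_top 0.56 [294.9 213.6] [ 0.507 -0.086  0.118]
balance_tube_top 0.54 [331.6 196.3] [ 0.563 -0.188  0.118]
balance_tube_top 0.48 [289.4 172.4] 
[... 189 characters left out ...]
03  0.09 ]
tall_stopper_tube_top 0.64 [382.9 189.6] [ 0.591 -0.333  0.118]
stopper_tube_1_top 0.59 [361.5 195.8] [ 0.573 -0.276  0.102]
rotor_place 0.78 [170.3 221.7] [0.45  0.246 0.205]
rotor_lone 0.96 [150.2 184.4] [0.543 0.304 0.228]
rotor_pair_1 0.76 [141.  197.9] [0.505 0.324 0.228]
rotor_pair_1 0.74 [180. 200.] [0.506 0.222 0.228]
rotor_empty_1 0.8 [144.9 220.9] [0.449 0.313 0.205]
rotor_empty_1 0.76 [174.5 183.3] [0.555 0.245 0.205]
rotor_empty_1 0.58 [378.8 208.5] [ 0.519 -0.301  0.205]
rotor_empty_1 0.19 [348.1 211. ] [ 0.507 -0.22   0.205]
rack 0.7 [174.7 187.3] [0.587 0.284 0.004]
rack 0.45 [180.8 199.6] [0.549 0.262 0.004]
wrist None
rack 0.63 [ 19.1 370.8] [ 0.551 -0.277  0.004]
```

View pics/scene0.png

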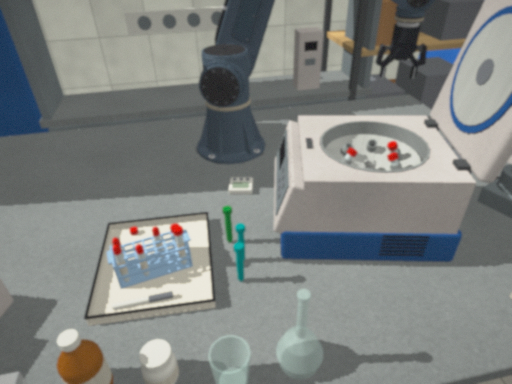

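View pics/top0.png

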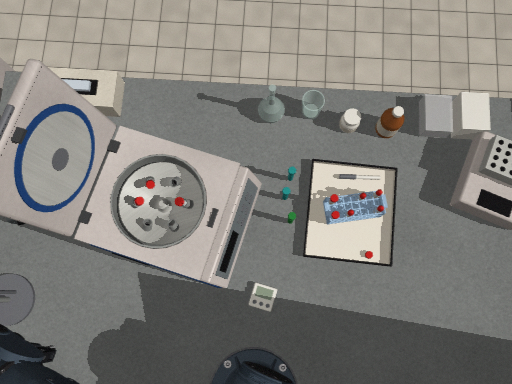

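```bash
python3 - <<'E'
from h import *
a=cv2.imread('pics/scene0.png')[205:305,85:215]; b=cv2.imread('pics/top0.png')[170:270,300:400]
c=np.hstack([cv2.resize(a,None,fx=4,fy=4,interpolation=2),cv2.resize(b,None,fx=4,fy=4,interpolation=2)[:,:270]]); cv2.imwrite('pics/crop.png',c)
def proj(p,cam):
    c=manip.camera_info(cam); q=R.from_quat(c['rotation']).inv().apply(np.array(p)-c['eye']); return np.round([c['cx']-c['fx']*q[0]/q[2],c['cy']+c['fy']*q[1]/q[2]],1)
for xy in [(334,198),(335,214),(351,212),(363,196),(379,192),(381,208)]:
    print(xy,[ (z,atz('top',xy,z).round(3)[:2],proj(atz('top',xy,z),'scene')) for z in (.118,.102,.09)])
E
```

```text
(334, 198) [(0.118, array([ 0.558, -0.195]), array([178.5, 227.2])), (0.102, array([ 0.562, -0.197]), array([178.5, 233.8])), (0.09, array([ 0.564, -0.199]), array([178.6, 238.7]))]
(335, 214) [(0.118, array([ 0.513, -0.199]), array([175.8, 214.8])), (0.102, array([ 0.515, -0.201]), array([175.9, 221.1])), (0.09, array([ 0.517, -0.203]), array([175.9, 225.7]))]
(351, 212) [(0.118, array([ 0.521, -0.244]), array([155.9, 220. ])), (0.102, array([ 0.524, -0.247]), array([155.9, 226.4])), (0.09, array([ 0.526, -0.249]), array([155.8, 231.1]))]
(363, 196) [(0.118, array([ 0.569, -0.277]), array([140.1, 236.2])), (0.102, array([ 0.573, -0.28 ]), array([140., 243.])), (0.09, array([ 0.575, -0.283]), array([139.9, 248. ]))]
(379, 192) [(0.118, array([ 0.584, -0.322]), array([117.7, 244. ])), (0.102, array([ 0.587, -0.326]), array([117.5, 251. ])), (0.09, array([ 0.59 , -0.329]), array([117.3, 256.2]))]
(381, 208) [(0.118, array([ 0.538, -0.328]), array([116.6, 230.4])), (0.102, array([ 0.541, -0.332]), array([116.4, 237. ])), (0.09, array([ 0.543, -0.335]), array([116.3, 241.9]))]
```

View pics/crop.png

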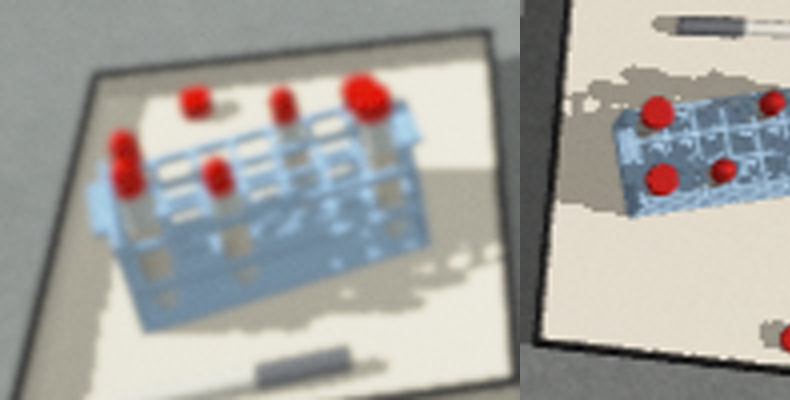

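Request:
step_arm --pt "0 0 0 0 0 -3.8 1" --pt "0 0 0 0 0 -3.8 1" --pt "0 0 0 0 0 -3.8 1" --pt "0 0 0 0 0 -3.8 1" --pt "0 0 0 0 0 -3.8 1"

```text
clock: 2.17
ee_pos: [0.1283, 0.5343, 0.4484]
ee_rot: [0.118, 0.993, 0.0, 0.0]
contact_force: [0.8, 1.0, -0.0]
opening: 0.0257
grasp_force: 0.0
```

Request:
step_arm --pt "0 0 0 -2.4 -2.4 0 1" --pt "0 0 0 -2.4 -2.4 0 1" --pt "0 0 0 -2.4 -2.4 0 1" --pt "0 0 0 -2.4 -2.4 0 1" --pt "0 0 0 -2.4 -2.4 0 1"

```text
clock: 2.58
ee_pos: [0.2175, 0.3886, 0.4463]
ee_rot: [0.117, 0.993, 0.0, 0.0]
contact_force: [0.7, 0.0, -0.6]
opening: -0.0001
grasp_force: 0.0
```

Request:
step_arm --pt "0 0 0 -2.4 -2.4 0 1" --pt "0 0 0 -2.4 -2.4 0 1" --pt "0 0 0 -2.4 -2.4 0 1" --pt "0 0 0 -2.4 -2.4 0 1" --pt "0 0 0 -2.4 -2.4 0 1"

```text
clock: 3.0
ee_pos: [0.3061, 0.2438, 0.4465]
ee_rot: [0.118, 0.993, 0.0, 0.0]
contact_force: [0.5, 0.2, -0.3]
opening: -0.0004
grasp_force: 0.0
```

Request:
step_arm --pt "0 0 0 -2.3 -2.4 0 1" --pt "0 0 0 -2.3 -2.4 0 1" --pt "0 0 0 -2.3 -2.4 0 1" --pt "0 0 0 -2.3 -2.4 0 1" --pt "0 0 0 -2.3 -2.4 0 1"

```text
clock: 3.42
ee_pos: [0.3899, 0.1002, 0.4465]
ee_rot: [0.118, 0.993, 0.0, 0.0]
contact_force: [-0.9, 0.6, 1.3]
opening: 0.0003
grasp_force: 0.0
```

Request:
step_arm --pt "0 0 0 -2.3 -2.4 0 1" --pt "0 0 0 -2.3 -2.4 0 1" --pt "0 0 0 -2.3 -2.4 0 1" --pt "0 0 0 -2.3 -2.4 0 1" --pt "0 0 0 -2.3 -2.4 0 1"

```text
clock: 3.83
ee_pos: [0.4738, -0.0434, 0.4464]
ee_rot: [0.118, 0.993, 0.0, 0.0]
contact_force: [0.8, 1.3, -0.6]
opening: -0.0001
grasp_force: 0.0
```

Request:
step_arm --pt "0 0 0 -2.3 -2.4 1 1" --pt "0 0 0 -2.3 -2.4 2 1" --pt "0 0 0 -2.3 -2.4 2 1" --pt "0 0 0 -2.3 -2.4 2 1" --pt "0 0 0 -2.3 -2.4 2 1"

```text
clock: 4.25
ee_pos: [0.5576, -0.1869, 0.3553]
ee_rot: [0.118, 0.993, -0.0, 0.0]
contact_force: [0.8, 1.4, -0.3]
opening: 0.0
grasp_force: 0.0
```

```bash
python3 - <<'E'
from h import *
np.set_printoptions(precision=3,suppress=True)
for i in range(6): s=manip.capture('top')
print(manip.state()['ee_pos'],manip.state()['ee_rot'])
save('wrist','w1.png')
for n,z in dict(balance_tube_top=.118,short_screw_tube_top=.09,tall_stopper_tube_top=.118,stopper_tube_1_top=.102).items():
    for d in manip.place_of(n,'wrist')[:6]: print(n,round(d['confidence'],2),np.array(d['xy']),atz('wrist',d['xy'],z))
E
```

```text
[ 0.557 -0.185  0.357] [ 0.117  0.993 -0.     0.001]
balance_tube_top 0.85 [248.2 165.4] [ 0.562 -0.195  0.118]
balance_tube_top 0.69 [346.2 195.5] [ 0.63  -0.08   0.118]
balance_tube_top 0.69 [325.7 103.3] [ 0.508 -0.086  0.118]
balance_tube_top 0.58 [351.5 150.8] [ 0.573 -0.064  0.118]
short_screw_tube_top 0.8 [231.2 125. ] [ 0.511 -0.206  0.09 ]
short_screw_tube_top 0.59 [249.7 167.3] [ 0.571 -0.196  0.09 ]
tall_stopper_tube_top 0.56 [154.7 206.9] [ 0.587 -0.331  0.118]
stopper_tube_1_top 0.68 [187.  191.1] [ 0.58  -0.285  0.102]
```

View pics/w1.png

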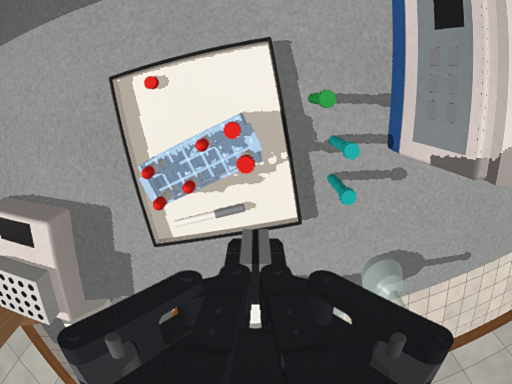

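The wrist view shows the bigger (taller) screw cap at (246,164), matching (0.562, -0.195). The green and turquoise look-alikes stand apart at the right.

Request:
step_arm --pt "0 0 0 -0.7 -0.9 3 1" --pt "0 0 0 0 0 3.5 1" --pt "0 0 0 0 0 3.5 1" --pt "0 0 0 0 0 3.0 1" --pt "0 0 0 0 0 2.0 1"

```text
clock: 5.22
ee_pos: [0.5608, -0.195, 0.2036]
ee_rot: [0.117, 0.993, 0.0, -0.001]
contact_force: [-0.2, 0.2, 0.5]
opening: 0.0003
grasp_force: 0.0
```

Request:
step_arm --pt "0 0 0 0 0 1.8 1" --pt "0 0 0 0 0 1.2 1" --pt "0 0 0 0 0 0.6 1" --pt "0 0 0 0 0 0 1" --pt "0 0 0 0 0 0 1"

```text
clock: 5.63
ee_pos: [0.5622, -0.1958, 0.1711]
ee_rot: [0.118, 0.993, -0.0, 0.001]
contact_force: [0.2, -0.4, -0.1]
opening: -0.0
grasp_force: 0.0
```

```bash
python3 - <<'E'
from h import *
np.set_printoptions(precision=3,suppress=True)
print(manip.state()['ee_pos'])
save('wrist','w2.png');
for n,z in dict(balance_tube_top=.118).items():
    for d in manip.place_of(n,'wrist')[:6]: print(n,round(d['confidence'],2),np.array(d['xy']),atz('wrist',d['xy'],z))
E
```

```text
[ 0.562 -0.196  0.171]
balance_tube_top 0.94 [437.3 189.8] [ 0.571 -0.069  0.118]
balance_tube_top 0.78 [420.8 262.6] [ 0.627 -0.083  0.118]
balance_tube_top 0.61 [251.8 221.3] [ 0.561 -0.199  0.118]
```

View pics/w2.png

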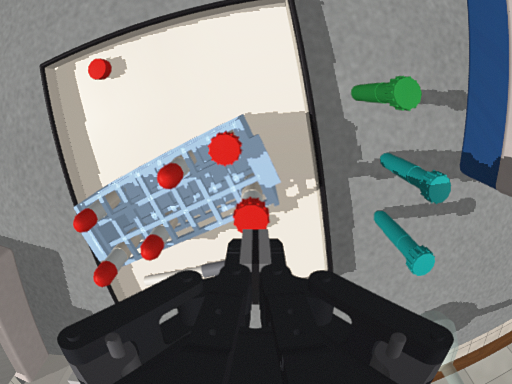

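The fingertips stand right over the balance tube's red ribbed cap at (251,215), so I dwell there.

Request:
step_arm --pt "0 0 0 0 0 0 1" --pt "0 0 0 0 0 0 1" --pt "0 0 0 0 0 0 1" --pt "0 0 0 0 0 0 1" --pt "0 0 0 0 0 0 1"

```text
clock: 6.15
ee_pos: [0.5618, -0.1957, 0.1704]
ee_rot: [0.118, 0.993, -0.0, 0.0]
contact_force: [0.3, -0.6, -0.2]
opening: 0.0
grasp_force: 0.0
```

Request:
step_arm --pt "0 0 0 0 0 0 1" --pt "0 0 0 0 0 0 1" --pt "0 0 0 0 0 0 1" --pt "0 0 0 0 0 0 1" --pt "0 0 0 0 0 0 1"

```text
clock: 6.57
ee_pos: [0.5618, -0.1957, 0.1703]
ee_rot: [0.118, 0.993, -0.0, 0.0]
contact_force: [1.0, 0.3, 0.1]
opening: 0.0001
grasp_force: 0.0
```

Request:
step_arm --pt "0 0 0 0 0 0 1" --pt "0 0 0 0 0 0 1" --pt "0 0 0 0 0 0 1" --pt "0 0 0 0 0 0 1" --pt "0 0 0 0 0 0 1"

```text
clock: 6.98
ee_pos: [0.5618, -0.1957, 0.1703]
ee_rot: [0.118, 0.993, 0.0, -0.0]
contact_force: [-0.2, 0.4, 0.2]
opening: -0.0002
grasp_force: 0.0
```

Request:
step_arm --pt "0 0 0 0 0 0 1" --pt "0 0 0 0 0 0 1" --pt "0 0 0 0 0 0 1" --pt "0 0 0 0 0 0 1" --pt "0 0 0 0 0 0 1"

```text
clock: 7.4
ee_pos: [0.5618, -0.1957, 0.1703]
ee_rot: [0.118, 0.993, -0.0, 0.0]
contact_force: [-0.3, 0.3, 0.3]
opening: 0.0003
grasp_force: 0.0
```

Request:
step_arm --pt "0 0 0 0 0 0 1" --pt "0 0 0 0 0 0 1" --pt "0 0 0 0 0 0 1" --pt "0 0 0 0 0 0 1" --pt "0 0 0 0 0 0 1"

```text
clock: 7.82
ee_pos: [0.5618, -0.1957, 0.1703]
ee_rot: [0.118, 0.993, 0.0, -0.0]
contact_force: [0.4, 0.5, 0.4]
opening: -0.0001
grasp_force: 0.0
```

Request:
step_arm --pt "0 0 0 0 0 -2 1" --pt "0 0 0 0 0 -3.8 1" --pt "0 0 0 0 0 -3.8 1" --pt "0 0 0 0 0 -3.8 1" --pt "0 0 0 0 0 -3.8 1"

```text
clock: 8.23
ee_pos: [0.5615, -0.1955, 0.3443]
ee_rot: [0.118, 0.993, -0.0, 0.0]
contact_force: [0.1, 0.5, 0.9]
opening: -0.0
grasp_force: 0.0
```

Request:
step_arm --pt "0 0 0 0 0 -3.8 1" --pt "0 0 0 0 0 -3.8 1" --pt "0 0 0 0 0 -2 1" --pt "0 0 0 2 2 0 1" --pt "0 0 0 2 2 0 1"

```text
clock: 8.65
ee_pos: [0.5322, -0.1476, 0.4391]
ee_rot: [0.118, 0.993, -0.0, 0.001]
contact_force: [-0.3, -0.0, -0.8]
opening: 0.0001
grasp_force: 0.0
```

Request:
step_arm --pt "0 0 0 1.7 3.6 0 1" --pt "0 0 0 1.7 3.6 0 1" --pt "0 0 0 1.7 3.6 0 1" --pt "0 0 0 1.7 3.6 0 1" --pt "0 0 0 1.7 3.6 0 1"

```text
clock: 9.07
ee_pos: [0.4908, 0.0491, 0.4385]
ee_rot: [0.118, 0.993, 0.0, 0.0]
contact_force: [0.6, 0.5, 0.4]
opening: -0.0004
grasp_force: 0.0
```

Request:
step_arm --pt "0 0 0 1.7 3.6 0 1" --pt "0 0 0 1.7 3.6 0 1" --pt "0 0 0 1.7 3.6 0 1" --pt "0 0 0 1.7 3.6 0 1" --pt "0 0 0 0 0 0 1"

```text
clock: 9.48
ee_pos: [0.4574, 0.2084, 0.4383]
ee_rot: [0.115, 0.993, 0.001, -0.0]
contact_force: [1.7, -0.4, 0.5]
opening: 0.0
grasp_force: 0.0
```

```bash
python3 - <<'E'
from h import *
np.set_printoptions(precision=3,suppress=True)
for i in range(4): manip.capture('top')
print(manip.state()['ee_pos'],manip.state()['ee_rot'])
save('wrist','w3.png')
for n,z in dict(rotor_place=.205,rotor_lone=.228,rotor_pair_1=.228,rotor_empty_1=.205).items():
    for d in manip.place_of(n,'wrist')[:6]: print(n,round(d['confidence'],2),np.array(d['xy']),atz('wrist',d['xy'],z))
E
```

```text
[0.459 0.203 0.438] [ 0.118  0.993 -0.     0.   ]
rotor_place 0.91 [285.  147.7] [0.452 0.24  0.205]
rotor_lone 0.97 [345.6 209.2] [0.538 0.296 0.228]
rotor_lone 0.73 [285.1 146. ] [0.446 0.239 0.228]
rotor_pair_1 0.91 [362.9 175.2] [0.5   0.324 0.228]
rotor_pair_1 0.79 [282.8 197.8] [0.505 0.224 0.228]
rotor_empty_1 0.63 [305.1 226.7] [0.559 0.245 0.205]
rotor_empty_1 0.61 [334.  133.8] [0.448 0.302 0.205]
rotor_empty_1 0.26 [ 71.3 228.4] [ 0.49  -0.091  0.205]
```

View pics/w3.png

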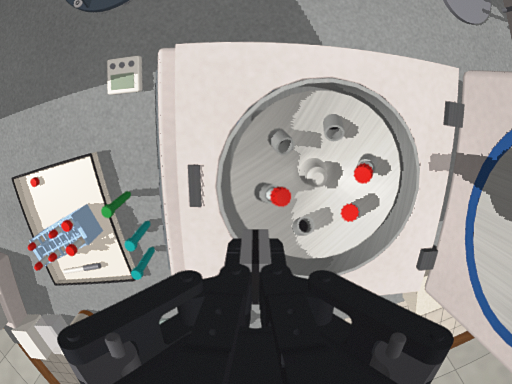

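The rotor has red caps at (280,197), (363,173) and (350,211). The empty sleeve opposite the lone tube (350,211) is at (281,143), next to the pair tube, which gives (0.451, 0.242).

Request:
step_arm --pt "0 0 0 1.0 2.0 0 1" --pt "0 0 0 0.7 1.6 0 1" --pt "0 0 0 0 0 3.0 1" --pt "0 0 0 0 0 3.0 1" --pt "0 0 0 0 0 3.0 1"

```text
clock: 10.35
ee_pos: [0.4511, 0.2421, 0.3474]
ee_rot: [0.118, 0.993, 0.0, 0.0]
contact_force: [0.3, -0.1, -0.6]
opening: 0.0001
grasp_force: 0.0
```

```bash
python3 - <<'E'
from h import *
np.set_printoptions(precision=3,suppress=True)
for i in range(3): manip.capture('top')
print(manip.state()['ee_pos'])
save('wrist','w4.png')
for n,z in dict(rotor_place=.205,rotor_lone=.228,rotor_pair_1=.228,rotor_empty_1=.205).items():
    for d in manip.place_of(n,'wrist')[:3]: print(n,round(d['confidence'],2),np.array(d['xy']),atz('wrist',d['xy'],z))
E
```

```text
[0.451 0.242 0.347]
rotor_place 0.84 [252.1 181.2] [0.451 0.239 0.205]
rotor_lone 0.97 [335.7 264.3] [0.545 0.3   0.228]
rotor_pair_1 0.69 [355.8 219.6] [0.502 0.324 0.228]
rotor_empty_1 0.92 [283.3 276.8] [0.561 0.246 0.205]
rotor_empty_1 0.78 [318.8 163.9] [0.449 0.303 0.205]
rotor_empty_1 0.42 [338.8 261.6] [0.558 0.307 0.205]
```

View pics/w4.png

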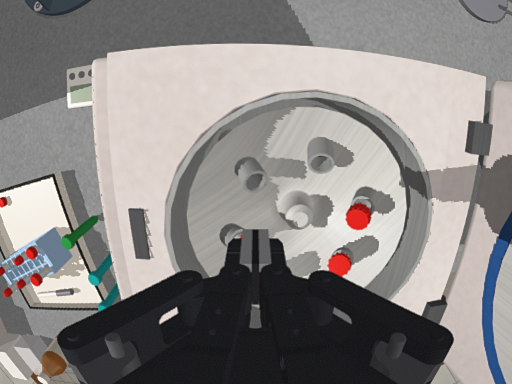

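The mouth of the right place is at (252,181), directly under the tool, so I descend and dwell.

Request:
step_arm --pt "0 0 0 0 0 2.4 1" --pt "0 0 0 0 0 2.4 1" --pt "0 0 0 0 0 1.8 1" --pt "0 0 0 0 0 1.3 1" --pt "0 0 0 0 0 0.7 1"

```text
clock: 11.17
ee_pos: [0.451, 0.2422, 0.2617]
ee_rot: [0.118, 0.993, -0.0, -0.0]
contact_force: [0.4, -0.4, -0.5]
opening: 0.0002
grasp_force: 0.0
```

Request:
step_arm --pt "0 0 0 0 0 0 1" --pt "0 0 0 0 0 0 1" --pt "0 0 0 0 0 0 1" --pt "0 0 0 0 0 0 1" --pt "0 0 0 0 0 0 1"

```text
clock: 11.58
ee_pos: [0.4513, 0.2424, 0.263]
ee_rot: [0.118, 0.993, 0.0, 0.001]
contact_force: [0.1, 0.7, 0.0]
opening: -0.0001
grasp_force: 0.0
```

Request:
step_arm --pt "0 0 0 0 0 0 1" --pt "0 0 0 0 0 0 1" --pt "0 0 0 0 0 0 1" --pt "0 0 0 0 0 0 1" --pt "0 0 0 0 0 0 1"

```text
clock: 12.0
ee_pos: [0.4511, 0.2423, 0.2623]
ee_rot: [0.118, 0.993, -0.0, -0.0]
contact_force: [0.6, -0.4, -1.4]
opening: -0.0001
grasp_force: 0.0
```

Request:
step_arm --pt "0 0 0 0 0 0 1" --pt "0 0 0 0 0 0 1" --pt "0 0 0 0 0 0 1" --pt "0 0 0 0 0 0 1" --pt "0 0 0 0 0 0 1"

```text
clock: 12.42
ee_pos: [0.4511, 0.2423, 0.2623]
ee_rot: [0.118, 0.993, -0.0, -0.0]
contact_force: [0.3, 0.6, 0.9]
opening: -0.0001
grasp_force: 0.0
```

Request:
step_arm --pt "0 0 0 0 0 0 1" --pt "0 0 0 0 0 0 1" --pt "0 0 0 0 0 0 1" --pt "0 0 0 0 0 0 1" --pt "0 0 0 0 0 0 1"

```text
clock: 12.83
ee_pos: [0.4511, 0.2423, 0.2623]
ee_rot: [0.118, 0.993, 0.0, 0.0]
contact_force: [0.4, -0.0, -0.8]
opening: -0.0
grasp_force: 0.0
```

Request:
step_arm --pt "0 0 0 0 0 0 1" --pt "0 0 0 0 0 0 1" --pt "0 0 0 0 0 0 1" --pt "0 0 0 0 0 0 1" --pt "0 0 0 0 0 0 1"

```text
clock: 13.25
ee_pos: [0.4511, 0.2423, 0.2623]
ee_rot: [0.118, 0.993, -0.0, -0.0]
contact_force: [0.1, 0.2, 0.7]
opening: 0.0
grasp_force: 0.0
```

Request:
step_arm --pt "0 0 0 0 0 0 1" --pt "0 0 0 0 0 0 1" --pt "0 0 0 0 0 0 1" --pt "0 0 0 0 0 -1.5 1" --pt "0 0 0 0 0 -3.5 1"

```text
clock: 13.67
ee_pos: [0.4496, 0.2417, 0.3094]
ee_rot: [0.118, 0.993, -0.002, -0.003]
contact_force: [0.8, -0.0, 0.8]
opening: -0.0003
grasp_force: 0.0
```

Request:
step_arm --pt "0 0 0 0 0 -3.8 1" --pt "0 0 0 0 0 -3.8 1" --pt "0 0 0 0 0 -3.8 1" --pt "0 0 0 0 0 -3.8 1" --pt "0 0 0 0 0 -2 1"

```text
clock: 14.08
ee_pos: [0.4511, 0.2424, 0.4889]
ee_rot: [0.118, 0.993, 0.001, 0.002]
contact_force: [0.5, -0.1, -0.0]
opening: -0.0003
grasp_force: 0.0
```

Request:
step_arm --pt "0 0 0 0 0 0 1" --pt "0 0 0 0 0 0 1" --pt "0 0 0 0 0 0 1" --pt "0 0 0 0 0 0 1" --pt "0 0 0 0 0 0 1"

```text
clock: 14.5
ee_pos: [0.4509, 0.2423, 0.4831]
ee_rot: [0.118, 0.993, -0.001, -0.001]
contact_force: [0.2, 0.0, -0.8]
opening: 0.0002
grasp_force: 0.0
```

```bash
python3 -c "
from station import manip
print(manip.state()['ee_pos'],manip.finish_job())"
```

```text
the job is handed in; nothing more can be done
[0.45091893 0.24225883 0.48309022] None
```

I held the fingertips still for at least 2 s, about 3 cm up, over the balance tube and then over the empty rotor place across from the lone tube. I saw no sign of contact, and the job was handed in at about 14.5 s with the hand about 27 cm above the rotor place; no verdict came back.

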